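Load the pink cells into their test cradles

TASK

Load the four pink cells for a capacity test: lay each one in the cradle made for its size, seated in both white saddles between the contacts, with its positive end (white band and button) towards the cradle's red contact. Set the cells down rather than drop them, and leave the green cell and the blue capacitor where they are.

Things in the scene. Friction and masses are not known exactly. Their poses are not given: they have to be found in the camera images.
- cell_mini: smallest of four pink cells: cylinder 14 mm in diameter, 50 mm long, 22 g, lying on the bench, free to roll. A 12 mm white band and a steel button mark its positive end; the other end is bare steel. Origin: on the axis at the positive end's face, so the middle is 25 mm from it along -x; x runs along the axis, out of the positive end (y, z turn as it rolls)
- cell_small: second smallest of four pink cells: cylinder 18 mm in diameter, 65 mm long, 46 g, lying on the bench, free to roll. A 12 mm white band and a steel button mark its positive end; the other end is bare steel. Origin: on the axis at the positive end's face, so the middle is 32.5 mm from it along -x; x runs along the axis, out of the positive end (y, z turn as it rolls)
- cell_medium: second largest of four pink cells: cylinder 26 mm in diameter, 65 mm long, 90 g, lying on the bench, free to roll. A 12 mm white band and a steel button mark its positive end; the other end is bare steel. Origin: on the axis at the positive end's face, so the middle is 32.5 mm from it along -x; x runs along the axis, out of the positive end (y, z turn as it rolls)
- cell_large: largest of four pink cells: cylinder 32 mm in diameter, 70 mm long, 142 g, lying on the bench, free to roll. A 12 mm white band and a steel button mark its positive end; the other end is bare steel. Origin: on the axis at the positive end's face, so the middle is 35 mm from it along -x; x runs along the axis, out of the positive end (y, z turn as it rolls)
- cradle_mini: smallest cradle, for the 14 x 50 mm cell: fixed grey base 108 (x) x 40 x 10 mm; white V saddles at x +-16.5, 8 thick, 19 wide (y), 30 degree flanks, rims 17.4 high; contact heads 26 high, red (positive) at +x, black at -x, 64 mm between their fixed brass tips. A seated cell lies along x, axis 20 mm above the bench. Origin: underside centre, midway between the contacts; z up
- cradle_small: second smallest cradle, for the 18 x 65 mm cell: fixed grey base 123 (x) x 50 x 10 mm; white V saddles at x +-24, 8 thick, 23 wide (y), 30 degree flanks, rims 18.2 high; contact heads 29 high, red (positive) at +x, black at -x, 79 mm between their fixed brass tips. A seated cell lies along x, axis 22 mm above the bench. Origin: underside centre, midway between the contacts; z up
- cradle_medium: second largest cradle, for the 26 x 65 mm cell: fixed grey base 123 (x) x 62 x 10 mm; white V saddles at x +-24, 8 thick, 29 wide (y), 30 degree flanks, rims 20.4 high; contact heads 36 high, red (positive) at +x, black at -x, 79 mm between their fixed brass tips. A seated cell lies along x, axis 27 mm above the bench. Origin: underside centre, midway between the contacts; z up
- cradle_large: largest cradle, for the 32 x 70 mm cell: fixed grey base 128 (x) x 74 x 10 mm; white V saddles at x +-26.5, 8 thick, 33 wide (y), 30 degree flanks, rims 21 high; contact heads 40 high, red (positive) at +x, black at -x, 84 mm between their fixed brass tips. A seated cell lies along x, axis 30 mm above the bench. Origin: underside centre, midway between the contacts; z up
- cell_green: bystander, not to be disturbed: a green-wrapped cell, 18 mm in diameter, 65 mm long, lying among the pink ones and free to roll. Origin and x axis as for the pink cells.
- capacitor: bystander, not to be disturbed: a blue capacitor can standing upright, 25 mm in diameter, 40 mm tall. Origin: centre of its underside.
There are look-alikes about, which are no part of the job. What is shaped like the cell_large but orange or purple is not meant.

How it is judged (in metres and radians):
At the end, for the whole second after the job is handed in: each pink cell rests in its own cradle, along it (7 degrees), axis within 4 mm sideways and 3 mm in height of the seat, within 9 mm of midway between the contacts, positive end to the red one, released, at rest; green cell and capacitor within 20 mm of their start, capacitor upright (x of cell_mini in the frame of cradle_mini between 0.016 and 0.034 m and y of cell_mini in the frame of cradle_mini between -0.004 and 0.004 m and z of cell_mini in the frame of cradle_mini between 0.017 and 0.023 m and angle between the x axis of cell_mini and the x axis of cradle_mini, either way round below 0.12 rad and linear speed of each of cell_mini, cell_small, cell_medium, cell_large below 0.02 m/s and x of cell_small in the frame of cradle_small between 0.0235 and 0.0415 m and y of cell_small in the frame of cradle_small between -0.004 and 0.004 m and z of cell_small in the frame of cradle_small between 0.019 and 0.025 m and angle between the x axis of cell_small and the x axis of cradle_small, either way round below 0.12 rad and x of cell_medium in the frame of cradle_medium between 0.0235 and 0.0415 m and y of cell_medium in the frame of cradle_medium between -0.004 and 0.004 m and z of cell_medium in the frame of cradle_medium between 0.024 and 0.03 m and angle between the x axis of cell_medium and the x axis of cradle_medium, either way round below 0.12 rad and x of cell_large in the frame of cradle_large between 0.026 and 0.044 m and y of cell_large in the frame of cradle_large between -0.004 and 0.004 m and z of cell_large in the frame of cradle_large between 0.027 and 0.033 m and angle between the x axis of cell_large and the x axis of cradle_large, either way round below 0.12 rad and distance of each of cell_green, capacitor from where it was at the start of the episode below 0.02 m and angle between capacitor's own z axis and vertical below 0.2 rad); the robot touches nothing.
It fails at once if a pink cell is dropped or thrown: it moves faster than 0.8 m/s (a fall of about 3 cm) with no finger on it ((linear speed of cell_mini above 0.8 m/s and contact force between cell_mini and the fingers below 0.05 N) or (linear speed of cell_small above 0.8 m/s and contact force between cell_small and the fingers below 0.05 N) or (linear speed of cell_medium above 0.8 m/s and contact force between cell_medium and the fingers below 0.05 N) or (linear speed of cell_large above 0.8 m/s and contact force between cell_large and the fingers below 0.05 N)).
It fails at once if the green cell is moved more than 20 mm (distance of cell_green from where it was at the start of the episode above 0.02 m).
It fails at once if the blue capacitor is moved more than 20 mm (distance of capacitor from where it was at the start of the episode above 0.02 m).
It also fails if it takes over 120 s, if anything falls off the work surface, if the arm or the gripper's body presses on something with over 40 N, if the wrist force passes 120 N, or if a joint passes its speed limit or range.

ROBOT

A 6-joint arm with a two-finger parallel gripper is mounted at the origin on the work surface. World frame = base frame: x ahead of the robot, y to its left, z up, the work surface at z = 0. Lengths are in m, angles in degrees, forces in N, time in s.
With the tool pointing down it reaches from about 0.35 to 0.875 m from the base axis. Payload 4.2 kg.
Tool frame: the origin (TCP) lies midway between the tips of the shut fingers; the grasp point (between the pads) lies 19 mm behind it (env.grasp_offset is the distance from the TCP to the grasp point, in m); z points along the fingers, y is the line along which they close (so a half turn about z gives the same grasp; the last joint's range is limited). The gripper opens to 87 mm and grips with 3 to 60 N. Pads are 19 mm wide; open, the fingers measure 117 mm over their backs; the gripper's body (75 mm by 190 mm) begins 51 mm behind the grasp point.
Start: joints at [79.446, 22.042, 0.453, 0, -68.411, -14.817], TCP at [0.268, 0.565, 0.223] pointing down, gripper open.
Joint ranges: [-179.83, 179.83], [-69.29, 118.12], [-61.27, 80.66], [-181.25, 117.63], [-171.15, -9.14], [-177.46, 177.46]. Speed limits (degrees/s): [159.86, 159.86, 180, 180, 180, 180].

INTERFACE

Orientations are given as [roll, pitch, yaw] about the fixed x, y, z axes, in that order (R = Rz(yaw) Ry(pitch) Rx(roll)).
In Python, from workcell import env, optics gives the robot as it stands.
- The arm moves only by the tool jog_arm, never from a script. Its arguments are lists of equal length, an entry for each row: "grip": the finger opening in mm, from 0 to 87; "delta_pos": the shift along the tool's x, y, z in units of 50 mm (1.0 is 50 mm), a list of three; "angular": the turn, a rotation vector about the tool's x, y, z in units of 8 degrees (1.0 is 8 degrees), a list of three. In form: {"grip": [grip, ...], "delta_pos": [[dx, dy, dz], ...], "angular": [[rx, ry, rz], ...]}. A call has 1 to 8 rows; each row shifts and turns the commanded pose from where the row before left it, along the tool's axes as they then stand; what a row does not reach is not made up. A row lasts 1/10 s, in which the tool goes at most 50 mm and 8.59 degrees, less where a joint would pass 70% of its speed; a pose out of reach is approached as far as the arm can. A call is refused whole if a number of a shift passes 1 or a number of a turn 1, either way. A call with a gripper value outside its range is refused whole. The fingers move at their own pace and stop on an object; the grip force is fixed at half the most. Time passes only in rows, so rows that do not move let the fingers close. It gives the time, the measured TCP pose, the force, the opening and the grip force at its end, in the units of the state.
- env.get_state(): the state, without advancing time (a new reading comes with each control period).
- optics.grab_frame(name): name is "scene" or "top"; returns the picture (480x640x3 uint8, red, green, blue); there is no depth.
- optics.calibration(name): a dict with "fx", "fy", "cx", "cy" (pixels), "eye" and "attitude" of the camera in the world. Camera axes: x right, y down, z forward; pixel columns grow to the right and rows downward; lengths in m; the calibration is good to about 2 mm. A picture is of the moment at which its call begins. calibration takes no time and is no camera call.
- env.hand_in(): hands the job in; it is judged then, once.
The state is a dict: "time_s": time; "joints": joint angles; "joint_vel": joint speeds; "effort": joint torques, N m; "ee_pos": TCP position; "tool_rot": TCP orientation; "force": force on the tool from outside, world axes, zero at the start; "ft_torque": the same for the moment, N m; "width": finger opening in m; "finger_force": force on a finger pad.
Only numpy, scipy, OpenCV 4.12 (cv2) and the standard library are available. Lean on these libraries where they do the work, as an engineer would, in place of code of your own. Each camera call takes 0.05 s, during which the arm holds its last target. There are 200 camera calls.

## Working session

There is one attempt and no reset: what is moved stays moved. The work goes in short steps, Python scripts to look and compute and a tool call to move; the robot and the scene stay as the last step left them, time stands still between calls to the robot, and variables do not carry over. Pictures are saved under pics/ and viewed, at most 14 in all, crops included, and the job is handed in when it is done.

Besides the shell and the picture viewer there is one more tool, called after "Emit:" as a command line: name --argument value ..., lists and objects as JSON in quotes. jog_arm: Moves the arm, as the interface text tells. Its arguments: {"type":"object","properties":{"grip":{"type":"array","items":{"type":"number"}},"delta_pos":{"type":"array","items":{"type":"array","items":{"type":"number"}}},"angular":{"type":"array","items":{"type":"array","items":{"type":"number"}}}},"required":["grip","delta_pos","angular"]}

```bash
mkdir -p pics; ls; python3 - <<'E'
from workcell import env, optics
import cv2
for n in("scene","top"):
    cv2.imwrite(f"pics/{n}0.png",optics.grab_frame(n)[:,:,::-1]); print(n,optics.calibration(n))
print(env.get_state())
E
```

```text
pics
scene {'fx': 476.92688731818356, 'fy': 476.92688731818356, 'cx': 326.7418200676152, 'cy': 235.2804036533048, 'eye': array([ 1.04040952, -0.28951642,  0.88056442]), 'attitude': array([-1.44486735e+02, -4.77046624e-02,  5.95983266e+01])}
top {'fx': 456.25033092794007, 'fy': 456.25033092794007, 'cx': 314.3212106899105, 'cy': 238.76508246603677, 'eye': array([ 0.44175159, -0.02066011,  1.02391417]), 'attitude': array([-174.83346874,    1.98538449,  -88.26121439])}
{'time_s': 0.1, 'joints': array([ 7.94459599e+01,  2.20868441e+01,  3.86007778e-01, -2.60536472e-02,
       -6.84099651e+01, -1.48173543e+01]), 'joint_vel': array([-0.05803013, -0.23732532,  0.22751371, -0.00726814,  0.02070912,
       -0.00654883]), 'effort': array([-8.32093683e-04, -3.91691351e+01,  1.87934411e+01,  4.23195630e+00,
        1.34340132e-02, -6.73641375e-05]), 'ee_pos': array([0.26754372, 0.56423659, 0.22155099]), 'tool_rot': array([ 1.79886690e+02, -4.93454834e-03, -2.53809997e+01]), 'force': array([-1.11923776, -0.75386381,  0.30546979]), 'ft_torque': array([ 0.02322829, -0.05077347, -0.0141274 ]), 'finger_force': 0.0, 'width': 0.08686255269675572}
```

View pics/top0.png

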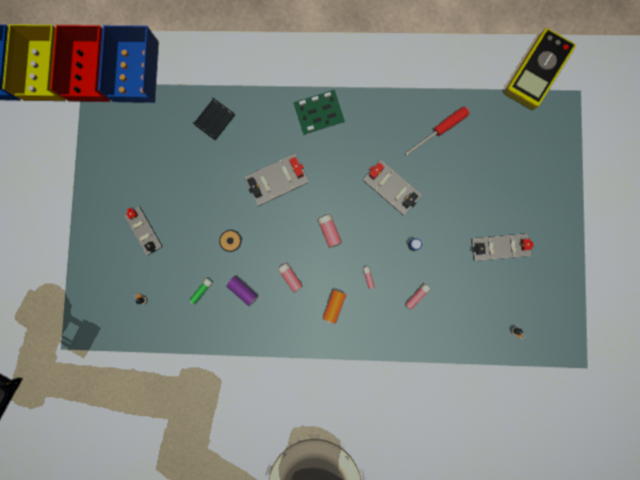

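View pics/scene0.png

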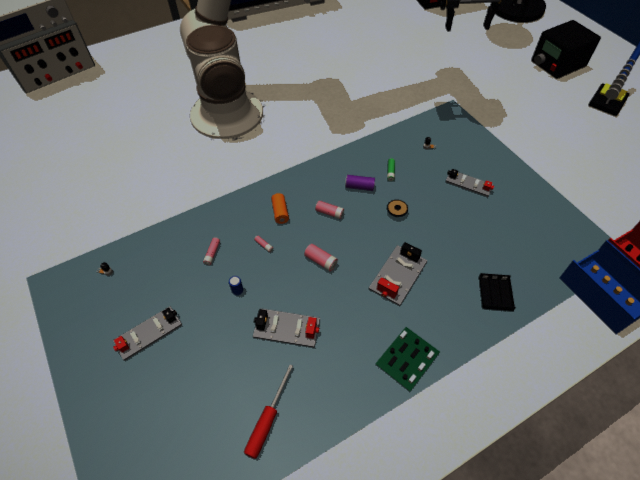

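The top view shows four pink cells, roughly (330,230), (290,277), (369,277) and (417,295). The green cell is at (201,291) and the capacitor at (415,243). The cradles are at (143,230), (277,180), (392,188) and (502,247). Next I'll measure these in both views.

```bash
cat > h.py <<'E'
import numpy as np, cv2
from scipy.spatial.transform import Rotation as R
from workcell import env, optics
def cast(name,uv,z):
    c=optics.calibration(name); uv=np.atleast_2d(uv).astype(float)
    d=np.c_[(uv[:,0]-c['cx'])/c['fx'],(uv[:,1]-c['cy'])/c['fy'],np.ones(len(uv))]
    d=d@R.from_euler('xyz',c['attitude'],degrees=True).as_matrix().T
    e=np.array(c['eye']); return (e+d*((z-e[2])/d[:,2])[:,None])[:,:2]
def blobs(mask,amin):
    n,l,s,c=cv2.connectedComponentsWithStats(mask.astype(np.uint8),connectivity=8)
    return [(s[i,4],c[i],np.argwhere(l==i)[:,::-1]) for i in range(1,n) if s[i,4]>=amin]
def masks(img):
    h,s,v=[a.astype(int) for a in cv2.split(cv2.cvtColor(img,cv2.COLOR_RGB2HSV))]
    pink=((h>165)|(h<6))&(s>70)&(s<165)&(v>110)
    red=((h>170)|(h<6))&(s>185)&(v>90)
    white=(s<60)&(v>165)
    black=(v<60)
    return dict(pink=pink,red=red,white=white,black=black)
def ax(p):  # axis angle of points, deg, mod 180
    p=p-p.mean(0); w,V=np.linalg.eigh(p.T@p/len(p)); return np.degrees(np.arctan2(V[1,1],V[0,1])),np.sqrt(12*w)*1000
E
python3 - <<'E'
from h import *
for n in("top","scene"):
    im=optics.grab_frame(n); m=masks(im)
    for k in m:
        for a,c,p in blobs(m[k],6):
            if a>900: continue
            q=cast(n,p,0.015)
            if not(0.3<q.mean(0)[0]<0.75 and abs(q.mean(0)[1])<.6): continue
            an,L=ax(q); print(n,k,a,c.round(1),'xy',q.mean(0).round(4),'ang %.1f'%an,'dims',L.round(0))
E
```

```text
top pink 34 [296.5 163.4] xy [0.7016 0.0625] ang 48.9 dims [21. 49.]
top pink 26 [377.4 165.6] xy [ 0.7005 -0.1195] ang 99.7 dims [16. 36.]
top pink 6 [295.7 166. ] xy [0.6956 0.0642] ang -175.1 dims [6. 7.]
top pink 8 [376.5 169. ] xy [ 0.6927 -0.1176] ang 91.7 dims [6. 7.]
top pink 6 [295.5 173.5] xy [0.6784 0.064 ] ang -149.7 dims [ 2. 15.]
top pink 14 [127.4 213.6] xy [0.5775 0.4424] ang -165.7 dims [ 7. 27.]
top pink 123 [334.2 231.5] xy [ 0.5493 -0.0266] ang -156.4 dims [11. 55.]
top pink 131 [326.6 234.6] xy [ 0.542  -0.0099] ang -156.4 dims [12. 53.]
top pink 9 [531.4 242.1] xy [ 0.5375 -0.4575] ang -152.4 dims [ 5. 20.]
top pink 6 [527.5 244. ] xy [ 0.5331 -0.4489] ang 178.1 dims [4. 6.]
top pink 9 [527.9 249.3] xy [ 0.5215 -0.4497] ang 105.4 dims [ 2. 19.]
top pink 97 [294.1 277.6] xy [0.4447 0.0591] ang -143.8 dims [10. 49.]
top pink 84 [288.5 281.6] xy [0.4355 0.0713] ang -144.2 dims [ 8. 48.]
top pink 28 [370.9 279.8] xy [ 0.4451 -0.1099] ang -162.8 dims [ 4. 30.]
top pink 34 [367.5 280.5] xy [ 0.4432 -0.1025] ang -161.4 dims [ 5. 32.]
top pink 76 [413.8 296.9] xy [ 0.41
[... 6219 characters left out ...]
ang -154.9 dims [24. 31.]
scene black 115 [387.4 291.1] xy [0.6928 0.0599] ang -153.0 dims [14. 48.]
scene black 7 [409.6 289.3] xy [0.7125 0.1019] ang 114.2 dims [ 2. 17.]
scene black 66 [385.  297.3] xy [0.702  0.0475] ang -152.5 dims [ 6. 69.]
scene black 162 [170.  315.2] xy [ 0.5189 -0.3445] ang -166.9 dims [21. 35.]
scene black 232 [261.1 320.1] xy [ 0.62   -0.1925] ang 151.2 dims [24. 43.]
scene black 154 [151.5 343. ] xy [ 0.557  -0.3946] ang 96.9 dims [  5. 118.]
scene black 72 [312.9 335.2] xy [ 0.6998 -0.1199] ang 68.0 dims [13. 27.]
scene black 91 [284.  341.9] xy [ 0.6837 -0.1748] ang 49.9 dims [  3. 122.]
scene black 64 [124.6 348.2] xy [ 0.5413 -0.4428] ang 96.7 dims [14. 22.]
```

```bash
cat >> h.py <<'E'
CELL=dict(mini=(14,50),small=(18,65),medium=(26,65),large=(32,70))
def locate(n,seed,r,rad,zoff=0.0):
    """cell near seed xy: centre, heading of + end, dims"""
    im=optics.grab_frame(n); h,s,v=[a.astype(int) for a in cv2.split(cv2.cvtColor(im,cv2.COLOR_RGB2HSV))]
    Y,X=np.mgrid[:480,:640]; pix=np.c_[X.ravel(),Y.ravel()]; q=cast(n,pix,r+zoff)
    near=np.linalg.norm(q-seed,axis=1)<rad
    hh,ss,vv=h.ravel()[near],s.ravel()[near],v.ravel()[near]; q=q[near]
    white=(ss<60)&(vv>130); pink=((hh>160)|(hh<8))&(ss>=50)&(vv>90)
    m=white|pink
    an,L=ax(q[m]); box=cv2.minAreaRect((q[m]*1000).astype(np.float32))
    hi=((hh>160)|(hh<8))&(ss>=60)
    d=q[white].mean(0)*0+ q[m].mean(0)-q[hi].mean(0)
    if np.dot(d,[np.cos(np.radians(an)),np.sin(np.radians(an))])<0: an+=180
    return q[m].mean(0),np.array(box[0])/1000,(an+180)%360-180,L
E
python3 - <<'E'
from h import *
seeds=dict(mini=(.449,-.105),small=(.412,-.212),medium=(.446,.071),large=(.551,-.018))
for k in seeds:
    for n in("top","scene"):
        c,b,a,L=locate(n,np.array(seeds[k]),CELL[k][0]/2000,.045); print(k,n,c.round(4),b.round(4),'%.1f'%a,L.round(0))
im=optics.grab_frame("top"); g=cv2.cvtColor(im,cv2.COLOR_RGB2HSV).astype(int)
for k,c,ln,H in(("mini",(.5407,.409),.108,.026),("small",(.5268,-.394),.123,.029),("medium",(.656,-.155),.123,.036),("large",(.668,.109),.128,.04)):
    Y,X=np.mgrid[:480,:640]; pix=np.c_[X.ravel(),Y.ravel()]; q=cast("top",pix,.01)
    near=(np.linalg.norm(q-c,axis=1)<.08).reshape(480,640)
    m=near&(g[...,1]<60)&(g[...,2]>75)
    bl=max(blobs(m,20),key=lambda t:t[0]); an,L=ax(cast("top",bl[2],.01)); r=cv2.minAreaRect((cast("top",bl[2],.01)*1000).astype(np.float32))
    M=masks(im); hd=[]
    for col in("red","black"):
        p=np.argwhere(M[col]&near)[:,::-1]; hd.append(cast("top",p,H-.004).mean(0))
    d=hd[0]-hd[1]
    print(k,'grey',cast("top",bl[2],.01).mean(0).round(4),'%.1f'%an,L.round(0),'rect',np.round(r[0],1),np.round(r[1],0),round(r[2],1),'heads mid',((hd[0]+hd[1])/2).round(4),'%.1f'%np.degrees(np.arctan2(d[1],d[0])),round(np.linalg.norm(d),4))
E
```

```text
mini top [ 0.4485 -0.1054] [ 0.4489 -0.1052] -42.6 [79. 79.]
mini scene [ 0.4472 -0.1065] [ 0.448  -0.1063] 18.2 [13. 47.]
small top [ 0.4115 -0.2125] [ 0.4118 -0.2117] -129.8 [78. 80.]
small scene [ 0.4078 -0.2119] [ 0.409  -0.2127] -42.1 [17. 61.]
medium top [0.4454 0.071 ] [0.4458 0.0707] 120.1 [78. 80.]
medium scene [0.441  0.0676] [0.4415 0.067 ] 36.8 [26. 61.]
large top [ 0.5508 -0.0186] [ 0.5514 -0.0183] -60.4 [76. 80.]
large scene [ 0.5459 -0.0171] [ 0.5463 -0.0174] 23.4 [31. 67.]
mini grey [0.54   0.4084] 125.4 [137. 142.] rect [541.1 408.8] [158. 156.] 3.3 heads mid [0.541  0.4066] 33.3 0.0898
small grey [ 0.5264 -0.3938] -173.7 [135. 143.] rect [ 527.  -394.5] [157. 159.] 1.4 heads mid [ 0.5261 -0.394 ] -83.0 0.1011
medium grey [ 0.655  -0.1555] 138.7 [135. 143.] rect [ 655.3 -154.4] [157. 159.] 1.2 heads mid [ 0.6528 -0.1519] 49.2 0.1007
large grey [0.6672 0.1091] -153.2 [133. 144.] rect [667.6 109.7] [159. 157.] 1.8 heads mid [0.6643 0.1071] -61.8 0.1044
```

```bash
sed -i 's/(vv>130)/(vv>(165 if n=="top" else 130))/' h.py
python3 - <<'E'
from h import *
seeds=dict(mini=(.449,-.105),small=(.412,-.212),medium=(.446,.071),large=(.551,-.018))
for k in seeds:
        c,b,a,L=locate("top",np.array(seeds[k]),CELL[k][0]/2000,.045); print(k,c.round(4),b.round(4),'%.1f'%a,L.round(0))
s=env.get_state(); print(s['ee_pos'],s['tool_rot'])
E
```

```text
mini [ 0.448  -0.1055] [ 0.4498 -0.1049] 16.6 [13. 42.]
small [ 0.4102 -0.2107] [ 0.4118 -0.2117] -43.3 [17. 58.]
medium [0.4433 0.0675] [0.4446 0.0682] 37.0 [25. 58.]
large [ 0.5491 -0.0165] [ 0.5507 -0.0159] 23.3 [30. 63.]
[0.26774915 0.56472442 0.22256899] [-1.79997780e+02  1.09232259e-03 -2.53711783e+01]
```

```bash
cat >> h.py <<'E'
def go(x,y,z,yaw):
    s=env.get_state(); r=R.from_euler('xyz',s['tool_rot'],degrees=True); w=s['tool_rot'][2]
    d=r.as_matrix().T@(np.array([x,y,z])-s['ee_pos'])/.05
    print('tool shift units',d.round(2),' turn z units %.2f'%(-((yaw-w+180)%360-180)/8),' from',s['ee_pos'].round(4),s['tool_rot'].round(1),'w %.4f t %.1f'%(s['width'],s['time_s']))
E
python3 -c "
from h import *
go(.55,-.0165,.12,23.3)"
```

```text
tool shift units [10.08  8.08  2.05]  turn z units -6.08  from [0.2677 0.5647 0.2226] [-180.     0.   -25.4] w 0.0872 t 0.8
```

Emit:
jog_arm --grip '[60, 60, 60, 60, 60, 60, 60, 60]' --delta_pos '[[0.5, 0.4, 0.1], [0.8, 0.64, 0.17], [0.8, 0.64, 0.17], [0.8, 0.64, 0.17], [0.8, 0.64, 0.17], [0.8, 0.64, 0.17], [0.8, 0.64, 0.17], [0.8, 0.64, 0.17]]' --angular '[[0, 0, 0], [0, 0, 0], [0, 0, 0], [0, 0, 0], [0, 0, 0], [0, 0, 0], [0, 0, 0], [0, 0, 0]]'

```text
time_s: 1.65
ee_pos: [0.4336, 0.2238, 0.1604]
tool_rot: [-179.9, -0.0, -25.3]
force: [0.7, 0.1, 0.0]
width: 0.0599
finger_force: 0.0
```

Emit:
jog_arm --grip '[60, 60, 60, 60, 60, 60]' --delta_pos '[[0.8, 0.64, 0.17], [0.8, 0.64, 0.17], [0.8, 0.64, 0.17], [0.8, 0.64, 0.17], [0.5, 0.4, 0.17], [0.3, 0.24, 0]]' --angular '[[0, 0, 0], [0, 0, 0], [0, 0, 0], [0, 0, 0], [0, 0, 0], [0, 0, 0]]'

```text
time_s: 2.25
ee_pos: [0.5418, -0.0005, 0.1178]
tool_rot: [179.9, 0.1, -25.5]
force: [0.0, 0.1, 1.0]
width: 0.0599
finger_force: 0.0
```

Emit:
jog_arm --grip '[60, 60, 60, 60, 60, 60, 60]' --delta_pos '[[0, 0, 0], [0, 0, 0], [0, 0, 0], [0, 0, 0], [0, 0, 0], [0, 0, 0], [0, 0, 0]]' --angular '[[0, 0, -1], [0, 0, -1], [0, 0, -1], [0, 0, -1], [0, 0, -1], [0, 0, -1], [0, 0, -0.08]]'

```text
time_s: 2.95
ee_pos: [0.5419, 0.0021, 0.1191]
tool_rot: [180.0, -0.0, 23.3]
force: [0.7, -0.2, 0.9]
width: 0.0599
finger_force: 0.0
```

```bash
python3 -c "
from h import *
go(.55,-.0165,.004,23.3); cv2.imwrite('pics/a.png',optics.grab_frame('scene')[100:340,100:420,::-1].repeat(2,0).repeat(2,1))"
```

```text
tool shift units [0.   0.41 2.3 ]  turn z units -0.00  from [0.5419 0.0021 0.1191] [180.   -0.   23.3] w 0.0599 t 3.0
```

View pics/a.png

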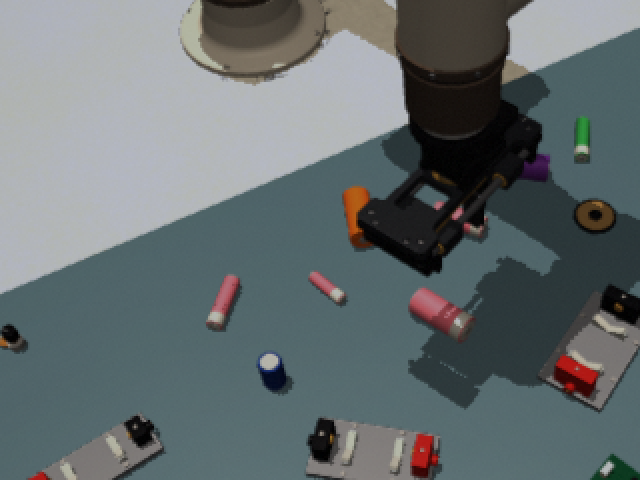

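The gripper is above the large cell at crop pixel (440,313), and the move tracked accurately. Descending to grip.

Emit:
jog_arm --grip '[60, 60, 60, 60, 60, 60]' --delta_pos '[[0, 0.41, 0], [0, 0, 0.6], [0, 0, 0.7], [0, 0, 0.6], [0, 0, 0.3], [0, 0, 0.1]]' --angular '[[0, 0, 0], [0, 0, 0], [0, 0, 0], [0, 0, 0], [0, 0, 0], [0, 0, 0]]'

```text
time_s: 3.6
ee_pos: [0.5487, -0.0171, 0.0021]
tool_rot: [-180.0, 0.2, 23.1]
force: [-0.2, 0.2, -0.5]
width: 0.0599
finger_force: 0.0
```

Emit:
jog_arm --grip '[25, 25, 25, 25, 25, 25]' --delta_pos '[[0, 0, 0], [0, 0, 0], [0, 0, 0], [0, 0, 0], [0, 0, 0], [0, 0, 0]]' --angular '[[0, 0, 0], [0, 0, 0], [0, 0, 0], [0, 0, 0], [0, 0, 0], [0, 0, 0]]'

```text
time_s: 4.2
ee_pos: [0.5505, -0.0167, 0.0049]
tool_rot: [180.0, -0.1, 23.3]
force: [-0.4, 0.4, 3.6]
width: 0.0311
finger_force: 30.0
```

Emit:
jog_arm --grip '[25, 25, 25, 25, 25, 25, 25]' --delta_pos '[[0, 0, -0.3], [0, 0, -0.6], [0, 0, -0.8], [0.8, -0.35, -0.6], [0.8, -0.35, 0], [0.8, -0.35, 0], [0.76, -0.33, 0]]' --angular '[[0, 0, 0], [0, 0, 0], [0, 0, 0], [0, 0, 0], [0, 0, 0], [0, 0, 0], [0, 0, 0]]'

```text
time_s: 4.9
ee_pos: [0.6666, 0.1086, 0.1173]
tool_rot: [-180.0, 0.0, 23.2]
force: [0.9, 0.2, -1.0]
width: 0.031
finger_force: 30.0
```

Emit:
jog_arm --grip '[25, 25, 25, 25, 25, 25, 25, 25]' --delta_pos '[[0, 0, 0], [0, 0, 0], [0, 0, 0], [0, 0, 0], [0, 0, 0], [0, 0, 0], [0, 0, 0], [0, 0, 0]]' --angular '[[0, 0, 1], [0, 0, 1], [0, 0, 1], [0, 0, 1], [0, 0, 1], [0, 0, 1], [0, 0, 1], [0, 0, 1]]'

```text
time_s: 5.7
ee_pos: [0.6654, 0.1072, 0.1164]
tool_rot: [179.9, 0.1, -41.1]
force: [-0.3, 0.4, -1.0]
width: 0.0313
finger_force: 30.0
```

Emit:
jog_arm --grip '[25, 25, 25, 25]' --delta_pos '[[0, 0, 0], [0, 0, 0], [0, 0, 0], [0, 0, 0]]' --angular '[[0, 0, 1], [0, 0, 1], [0, 0, 0.64], [0, 0, 0]]'

```text
time_s: 6.1
ee_pos: [0.6654, 0.1072, 0.1165]
tool_rot: [179.9, 0.0, -61.9]
force: [0.2, 0.7, -2.0]
width: 0.031
finger_force: 30.0
```

```bash
python3 -c "
from h import *
go(.668,.1094,.019,-61.8); cv2.imwrite('pics/b.png',cv2.resize(optics.grab_frame('scene')[130:330,260:500,::-1],None,fx=3,fy=3))"
```

```text
tool shift units [-0.01 -0.07  1.95]  turn z units -0.01  from [0.6654 0.1072 0.1165] [179.9   0.  -61.9] w 0.0310 t 6.1
```

View pics/b.png

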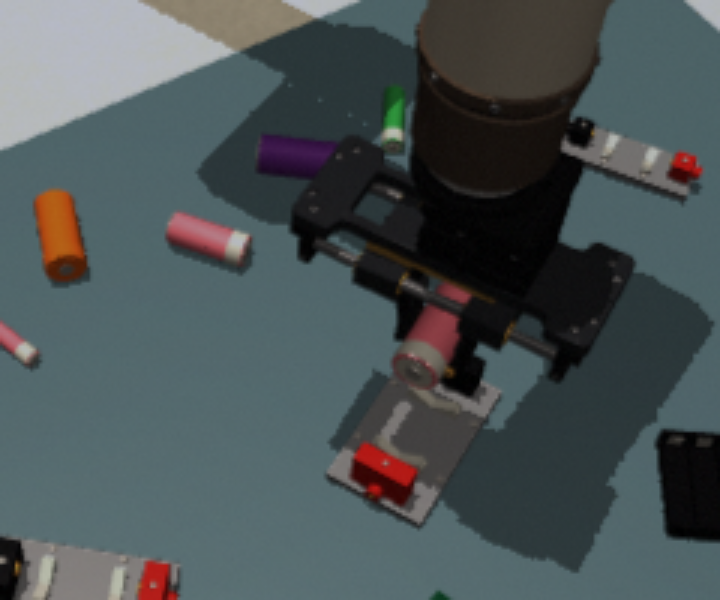

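Emit:
jog_arm --grip '[25, 25, 25, 25]' --delta_pos '[[-0.01, -0.07, 0.4], [0, 0, 0.6], [0, 0, 0.33], [0, 0, 0]]' --angular '[[0, 0, 0], [0, 0, 0], [0, 0, 0], [0, 0, 0]]'

```text
time_s: 6.55
ee_pos: [0.6665, 0.1086, 0.0472]
tool_rot: [179.6, 0.1, -61.8]
force: [0.5, -1.0, -2.0]
width: 0.0314
finger_force: 30.0
```

```bash
cat >> h.py <<'E'
def proj(n,P):
    c=optics.calibration(n); r=R.from_euler('xyz',c['attitude'],degrees=True).as_matrix()
    p=(np.atleast_2d(P)-c['eye'])@r; return np.c_[c['fx']*p[:,0]/p[:,2]+c['cx'],c['fy']*p[:,1]/p[:,2]+c['cy']]
def frontend(k,dz,head,fn):
    """mark predicted + face of the held cell: axis dz above TCP; blue crosses at the face, ends -6,+6 mm"""
    s=env.get_state(); im=optics.grab_frame('scene')[:,:,::-1].copy(); d=np.r_[np.cos(np.radians(head)),np.sin(np.radians(head)),0]
    up=np.r_[0,0,CELL[k][0]/2000.]
    big=cv2.resize(im,None,fx=6,fy=6,interpolation=cv2.INTER_CUBIC)
    a=s['ee_pos']+[0,0,dz]
    for off,col in((0,(255,0,0)),(-.012,(0,255,0))):
        e=a+d*(CELL[k][1]/2000.+off)
        n=np.cross(d,[0,0,1])*up[2]
        P=proj('scene',[e+up*np.cos(t)+n*np.sin(t) for t in np.linspace(0,6.3,40)])
        cv2.polylines(big,[((P+.5)*6-.5).astype(int)],False,col,1)
    u=((proj('scene',a+d*CELL[k][1]/2000.)[0])*6).astype(int); x0=max(0,u[0]-300);y0=max(0,u[1]-250)
    cv2.imwrite(fn,big[y0:y0+450,x0:x0+600])
E
python3 -c "
from h import *
frontend('large',.0115,-61.8,'pics/c.png'); go(.668,.1094,.0195,-61.8)"
```

```text
tool shift units [-0.01 -0.01  0.6 ]  turn z units 0.00  from [0.668  0.109  0.0493] [179.8   0.  -61.8] w 0.0313 t 6.6
```

View pics/c.png

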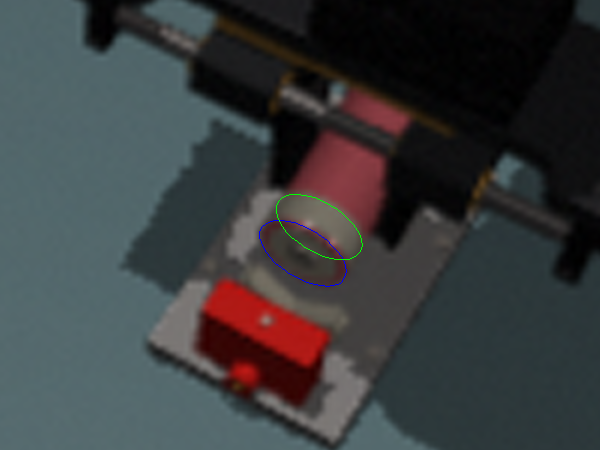

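The predicted rim (blue, about (303,253)) lies on the cell's positive face, so the grasp is centred to about 1 mm. Lowering and releasing.

Emit:
jog_arm --grip '[25, 25, 25, 25, 25]' --delta_pos '[[0, 0, 0.3], [0, 0, 0.2], [0, 0, 0.09], [0, 0, 0.02], [0, 0, 0]]' --angular '[[0, 0, 0], [0, 0, 0], [0, 0, 0], [0, 0, 0], [0, 0, 0]]'

```text
time_s: 7.1
ee_pos: [0.6683, 0.1091, 0.0205]
tool_rot: [179.9, 0.0, -61.9]
force: [-3.0, -0.4, 0.6]
width: 0.0313
finger_force: 30.0
```

Emit:
jog_arm --grip '[25, 25, 25]' --delta_pos '[[0, 0, 0.03], [0, 0, 0], [0, 0, 0]]' --angular '[[0, 0, 0], [0, 0, 0], [0, 0, 0]]'

```text
time_s: 7.4
ee_pos: [0.6682, 0.1092, 0.0201]
tool_rot: [179.9, 0.0, -61.8]
force: [-5.3, 0.3, 5.4]
width: 0.0312
finger_force: 30.0
```

Emit:
jog_arm --grip '[40, 46, 50, 50, 50, 50]' --delta_pos '[[0, 0, 0], [0, 0, 0], [0, 0, 0], [0, 0, -0.2], [0, 0, -0.9], [0, 0, -0.9]]' --angular '[[0, 0, 0], [0, 0, 0], [0, 0, 0], [0, 0, 0], [0, 0, 0], [0, 0, 0]]'

```text
time_s: 8.0
ee_pos: [0.6688, 0.109, 0.1194]
tool_rot: [179.9, -0.0, -61.8]
force: [1.3, 1.1, 1.7]
width: 0.0501
finger_force: 0.0
```

```bash
python3 -c "
from h import *
go(.444,.0678,.12,-143.1)"
```

```text
tool shift units [-1.39  4.35 -0.  ]  turn z units 10.16  from [0.6688 0.109  0.1194] [179.9  -0.  -61.8] w 0.0501 t 8.0
```

Emit:
jog_arm --grip '[50, 50, 50, 50, 50, 50, 50, 50]' --delta_pos '[[-0.2, 0.6, 0], [-0.28, 0.88, 0], [-0.28, 0.88, 0], [-0.28, 0.88, 0], [-0.25, 0.8, 0], [-0.1, 0.31, 0], [0, 0, 0], [0, 0, 0]]' --angular '[[0, 0, 0], [0, 0, 0], [0, 0, 0], [0, 0, 0], [0, 0, 0], [0, 0, 0], [0, 0, 1], [0, 0, 1]]'

```text
time_s: 8.8
ee_pos: [0.4447, 0.0682, 0.1202]
tool_rot: [-179.8, 0.0, -78.1]
force: [0.8, 0.0, 0.2]
width: 0.05
finger_force: 0.0
```

Emit:
jog_arm --grip '[50, 50, 50, 50, 50, 50, 50, 50]' --delta_pos '[[0, 0, 0], [0, 0, 0], [0, 0, 0], [0, 0, 0], [0, 0, 0], [0, 0, 0], [0, 0, 0], [0, 0, 0]]' --angular '[[0, 0, 1], [0, 0, 1], [0, 0, 1], [0, 0, 1], [0, 0, 1], [0, 0, 1], [0, 0, 1], [0, 0, 1]]'

```text
time_s: 9.6
ee_pos: [0.4452, 0.0683, 0.1198]
tool_rot: [-180.0, 0.1, -142.2]
force: [0.0, 0.4, 0.4]
width: 0.0501
finger_force: 0.0
```

Emit:
jog_arm --grip '[50, 50, 50]' --delta_pos '[[0, 0, 0], [0, 0, 0], [0, 0, 0]]' --angular '[[0, 0, 0.16], [0, 0, 0], [0, 0, 0]]'

```text
time_s: 9.9
ee_pos: [0.4446, 0.0681, 0.1192]
tool_rot: [-180.0, 0.0, -143.0]
force: [0.5, -0.5, 0.2]
width: 0.0502
finger_force: 0.0
```

```bash
python3 -c "
from h import *
go(.444,.0678,.004,-143.1)
print(locate('top',np.array([.665,.109]),.03,.05))
im=optics.grab_frame('top')[110:320,200:480,::-1]; im2=optics.grab_frame('scene')[140:350,220:500,::-1]
cv2.imwrite('pics/d.png',cv2.resize(np.vstack([im,im2]),None,fx=1.42,fy=1.42))"
```

```text
tool shift units [0.02 0.   2.3 ]  turn z units 0.01  from [0.4446 0.0681 0.1192] [-180.    0. -143.] w 0.0502 t 9.9
(array([0.66664222, 0.10806911]), array([0.66745325, 0.10097836]), np.float64(-62.804154623145905), array([33.18193642, 75.2438439 ]))
```

View pics/d.png

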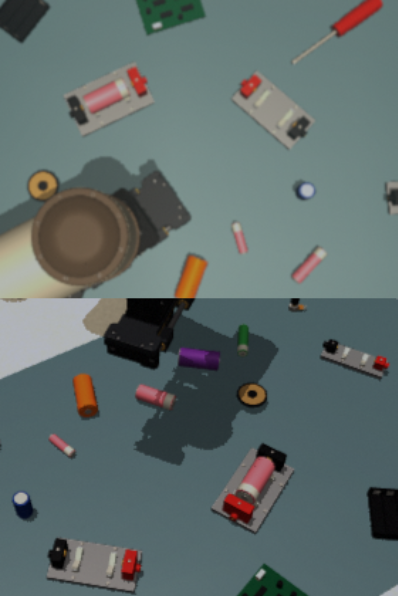

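The large cell is seated in its cradle, at about (103,97) in the top half of the picture. Picking up the medium cell next.

Emit:
jog_arm --grip '[50, 50, 50, 50, 50, 50]' --delta_pos '[[0, 0, 0.4], [0, 0, 0.7], [0, 0, 0.7], [0, 0, 0.4], [0, 0, 0.1], [0, 0, 0]]' --angular '[[0, 0, 0], [0, 0, 0], [0, 0, 0], [0, 0, 0], [0, 0, 0], [0, 0, 0]]'

```text
time_s: 10.65
ee_pos: [0.4444, 0.0679, 0.0035]
tool_rot: [180.0, -0.1, -143.1]
force: [0.9, 0.6, -0.1]
width: 0.05
finger_force: 0.0
```

Emit:
jog_arm --grip '[20, 20, 20, 20, 20, 20]' --delta_pos '[[0, 0, 0], [0, 0, 0], [0, 0, 0], [0, 0, 0], [0, 0, 0], [0, 0, 0]]' --angular '[[0, 0, 0], [0, 0, 0], [0, 0, 0], [0, 0, 0], [0, 0, 0], [0, 0, 0]]'

```text
time_s: 11.25
ee_pos: [0.4448, 0.0683, 0.0045]
tool_rot: [-180.0, 0.1, -143.1]
force: [-1.1, -0.1, 7.3]
width: 0.0253
finger_force: 30.0
```

Emit:
jog_arm --grip '[20, 20, 20, 20, 20, 20, 20, 20]' --delta_pos '[[0, 0, -0.3], [0, 0, -0.6], [0, 0, -0.8], [-0.06, -0.5, -0.6], [-0.1, -0.87, 0], [-0.1, -0.87, 0], [-0.1, -0.87, 0], [-0.1, -0.87, 0]]' --angular '[[0, 0, 0], [0, 0, 0], [0, 0, 0], [0, 0, 0], [0, 0, 0], [0, 0, 0], [0, 0, 0], [0, 0, 0]]'

```text
time_s: 12.05
ee_pos: [0.5827, -0.0787, 0.1184]
tool_rot: [180.0, -0.0, -143.1]
force: [0.7, 0.8, -0.2]
width: 0.0255
finger_force: 30.0
```

Emit:
jog_arm --grip '[20, 20, 20, 20, 20, 20, 20]' --delta_pos '[[-0.1, -0.87, 0], [-0.1, -0.87, 0], [-0.06, -0.38, 0], [0, 0, 0], [0, 0, 0], [0, 0, 0], [0, 0, 0]]' --angular '[[0, 0, 0], [0, 0, 0], [0, 0, 0], [0, 0, -1], [0, 0, -0.7], [0, 0, 0], [0, 0, 0]]'

```text
time_s: 12.75
ee_pos: [0.6558, -0.1543, 0.1182]
tool_rot: [179.9, -0.0, -129.7]
force: [-0.5, 0.5, -1.1]
width: 0.0249
finger_force: 30.0
```

```bash
python3 -c "
from h import *
go(.6559,-.1548,.0195,-129.5)"
```

```text
tool shift units [ 0.01 -0.01  1.97]  turn z units -0.02  from [ 0.6558 -0.1543  0.1182] [ 179.9   -0.  -129.7] w 0.0249 t 12.8
```

Emit:
jog_arm --grip '[20, 20, 20, 20]' --delta_pos '[[0, 0, 0.5], [0, 0, 0.6], [0, 0, 0.27], [0, 0, 0]]' --angular '[[0, 0, 0], [0, 0, 0], [0, 0, 0], [0, 0, 0]]'

```text
time_s: 13.15
ee_pos: [0.6544, -0.1541, 0.0478]
tool_rot: [179.7, -0.2, -129.6]
force: [0.4, 0.2, -1.2]
width: 0.0254
finger_force: 30.0
```

```bash
python3 -c "
from h import *
frontend('medium',.0085,50.5,'pics/e.png'); go(.6559,-.1548,.0185,-129.5)"
```

```text
tool shift units [ 0.01 -0.01  0.62]  turn z units -0.00  from [ 0.6559 -0.1544  0.0497] [ 1.799e+02 -1.000e-01 -1.295e+02] w 0.0252 t 13.2
```

View pics/e.png

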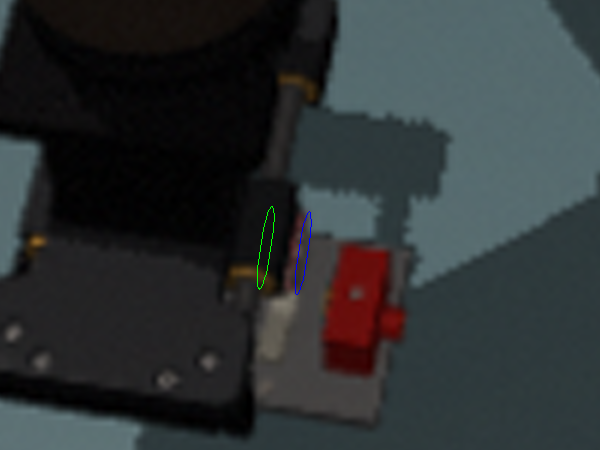

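The positive face, near (298,250), sits within about 2 mm of the prediction. Lowering.

Emit:
jog_arm --grip '[20, 20, 20, 20, 20, 20]' --delta_pos '[[0, 0, 0.3], [0, 0, 0.2], [0, 0, 0.09], [0, 0, 0.02], [0, 0, 0], [0, 0, 0]]' --angular '[[0, 0, 0], [0, 0, 0], [0, 0, 0], [0, 0, 0], [0, 0, 0], [0, 0, 0]]'

```text
time_s: 13.8
ee_pos: [0.6566, -0.1544, 0.0203]
tool_rot: [-180.0, 0.0, -129.5]
force: [0.2, 0.1, -1.5]
width: 0.0255
finger_force: 30.0
```

Emit:
jog_arm --grip '[20, 20, 20]' --delta_pos '[[0, 0, 0.03], [0, 0, 0], [0, 0, 0]]' --angular '[[0, 0, 0], [0, 0, 0], [0, 0, 0]]'

```text
time_s: 14.1
ee_pos: [0.6567, -0.1544, 0.0189]
tool_rot: [-179.9, 0.0, -129.5]
force: [0.1, 0.4, 0.6]
width: 0.0253
finger_force: 30.0
```

Emit:
jog_arm --grip '[20, 20, 34, 40, 44, 44, 44, 44]' --delta_pos '[[0, 0, 0.02], [0, 0, 0], [0, 0, 0], [0, 0, 0], [0, 0, 0], [0, 0, -0.2], [0, 0, -0.9], [0, 0, -0.95]]' --angular '[[0, 0, 0], [0, 0, 0], [0, 0, 0], [0, 0, 0], [0, 0, 0], [0, 0, 0], [0, 0, 0], [0, 0, 0]]'

```text
time_s: 14.9
ee_pos: [0.6552, -0.1544, 0.1198]
tool_rot: [179.8, -0.2, -129.5]
force: [0.5, -0.1, 0.1]
width: 0.0437
finger_force: 0.0
```

Emit:
jog_arm --grip '[40, 40, 40, 40, 40, 40, 40]' --delta_pos '[[0.5, 0.38, 0], [0.8, 0.61, 0], [0.8, 0.61, 0], [0.8, 0.61, 0], [0.8, 0.61, 0], [0.31, 0.25, 0], [0, 0, 0]]' --angular '[[0, 0, 0], [0, 0, 0], [0, 0, 0], [0, 0, 0], [0, 0, 0], [0, 0, 0], [0, 0, -1]]'

```text
time_s: 15.6
ee_pos: [0.408, -0.2114, 0.1206]
tool_rot: [180.0, 0.0, -121.5]
force: [0.8, -0.8, -0.5]
width: 0.0399
finger_force: 0.0
```

Emit:
jog_arm --grip '[40, 40, 40, 40, 40, 40, 40, 40]' --delta_pos '[[0, 0, 0], [0, 0, 0], [0, 0, 0], [0, 0, 0], [0, 0, 0], [0, 0, 0], [0, 0, 0], [0, 0, 0]]' --angular '[[0, 0, -1], [0, 0, -1], [0, 0, -1], [0, 0, -1], [0, 0, -1], [0, 0, -1], [0, 0, -1], [0, 0, -1]]'

```text
time_s: 16.4
ee_pos: [0.4116, -0.2111, 0.1205]
tool_rot: [-180.0, -0.0, -57.2]
force: [0.1, -0.1, 1.1]
width: 0.0398
finger_force: 0.0
```

Emit:
jog_arm --grip '[40, 40, 40, 40]' --delta_pos '[[0, 0, 0], [0, 0, 0], [0, 0, 0], [0, 0, 0]]' --angular '[[0, 0, -1], [0, 0, -0.85], [0, 0, 0], [0, 0, 0]]'

```text
time_s: 16.8
ee_pos: [0.4115, -0.2111, 0.1203]
tool_rot: [-180.0, -0.0, -42.9]
force: [-0.4, 1.5, 0.4]
width: 0.0399
finger_force: 0.0
```

```bash
python3 -c "
from h import *
go(.411,-.2115,.004,-42.7)
print(locate('top',np.array([.656,-.155]),.027,.048))
im=optics.grab_frame('top')[110:320,300:580,::-1]; im2=optics.grab_frame('scene')[180:390,80:360,::-1]
cv2.imwrite('pics/f.png',cv2.resize(np.vstack([im,im2]),None,fx=1.42,fy=1.42))"
```

```text
tool shift units [-0.    0.01  2.33]  turn z units -0.02  from [ 0.4115 -0.2111  0.1203] [-180.    -0.   -42.9] w 0.0399 t 16.8
(array([ 0.65816701, -0.15026838]), array([ 0.6568562 , -0.14328665]), np.float64(47.87642583038459), array([27.93549113, 73.56024556]))
```

View pics/f.png

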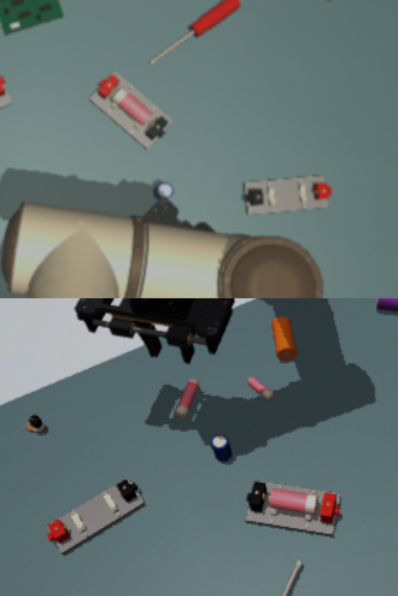

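The medium cell is seated, at (135,107) in the top half and (292,500) below. Picking up the small cell.

Emit:
jog_arm --grip '[40, 40, 40, 40, 40, 40, 40]' --delta_pos '[[0, 0, 0.4], [0, 0, 0.7], [0, 0, 0.7], [0, 0, 0.4], [0, 0, 0.1], [0, 0, 0.02], [0, 0, 0]]' --angular '[[0, 0, 0], [0, 0, 0], [0, 0, 0], [0, 0, 0], [0, 0, 0], [0, 0, 0], [0, 0, 0]]'

```text
time_s: 17.65
ee_pos: [0.4123, -0.2112, 0.0047]
tool_rot: [-179.9, -0.1, -42.7]
force: [-0.5, -0.0, 0.4]
width: 0.0402
finger_force: 0.0
```

Emit:
jog_arm --grip '[12, 12, 12, 12, 12, 12]' --delta_pos '[[0, 0, 0], [0, 0, 0], [0, 0, 0], [0, 0, 0], [0, 0, 0], [0, 0, 0]]' --angular '[[0, 0, 0], [0, 0, 0], [0, 0, 0], [0, 0, 0], [0, 0, 0], [0, 0, 0]]'

```text
time_s: 18.25
ee_pos: [0.4116, -0.2111, 0.0042]
tool_rot: [-180.0, -0.0, -42.7]
force: [-0.5, 0.8, 4.5]
width: 0.0172
finger_force: 30.0
```

Emit:
jog_arm --grip '[12, 12, 12, 12, 12, 12, 12, 12]' --delta_pos '[[0, 0, -0.3], [0, 0, -0.6], [0, 0, -0.8], [0.4, 0.11, -0.6], [0.8, 0.21, 0], [0.8, 0.21, 0], [0.8, 0.21, 0], [0.8, 0.21, 0]]' --angular '[[0, 0, 0], [0, 0, 0], [0, 0, 0], [0, 0, 0], [0, 0, 0], [0, 0, 0], [0, 0, 0], [0, 0, 0]]'

```text
time_s: 19.05
ee_pos: [0.5118, -0.3693, 0.1183]
tool_rot: [-180.0, 0.0, -42.7]
force: [0.0, 0.1, 0.6]
width: 0.0168
finger_force: 30.0
```

Emit:
jog_arm --grip '[12, 12, 12, 12, 12, 12, 12, 12]' --delta_pos '[[0.56, 0.16, 0], [0, 0, 0], [0, 0, 0], [0, 0, 0], [0, 0, 0], [0, 0, 0], [0, 0, 0], [0, 0, 0]]' --angular '[[0, 0, 0], [0, 0, 1], [0, 0, 1], [0, 0, 1], [0, 0, 1], [0, 0, 1], [0, 0, 0], [0, 0, 0]]'

```text
time_s: 19.85
ee_pos: [0.5263, -0.3928, 0.1183]
tool_rot: [180.0, 0.0, -82.6]
force: [-0.5, -0.2, 0.0]
width: 0.017
finger_force: 30.0
```

```bash
python3 -c "
from h import *
go(.5268,-.3939,.05,-83)"
```

```text
tool shift units [ 0.02 -0.01  1.37]  turn z units 0.05  from [ 0.5263 -0.3928  0.1183] [180.    0.  -82.6] w 0.0170 t 19.9
```

Emit:
jog_arm --grip '[12, 12, 12, 12]' --delta_pos '[[0.02, -0.01, 0.5], [0, 0, 0.6], [0, 0, 0.27], [0, 0, 0]]' --angular '[[0, 0, 0.05], [0, 0, 0], [0, 0, 0], [0, 0, 0]]'

```text
time_s: 20.25
ee_pos: [0.5255, -0.3931, 0.0477]
tool_rot: [179.7, 0.2, -83.1]
force: [-0.4, -0.4, -0.4]
width: 0.017
finger_force: 30.0
```

```bash
python3 -c "
from h import *
frontend('small',.005,-83,'pics/g.png'); go(.5268,-.3939,.0175,-83)"
```

```text
tool shift units [ 0.   -0.    0.64]  turn z units -0.01  from [ 0.5268 -0.3939  0.0497] [179.9   0.  -83.1] w 0.0167 t 20.3
```

View pics/g.png

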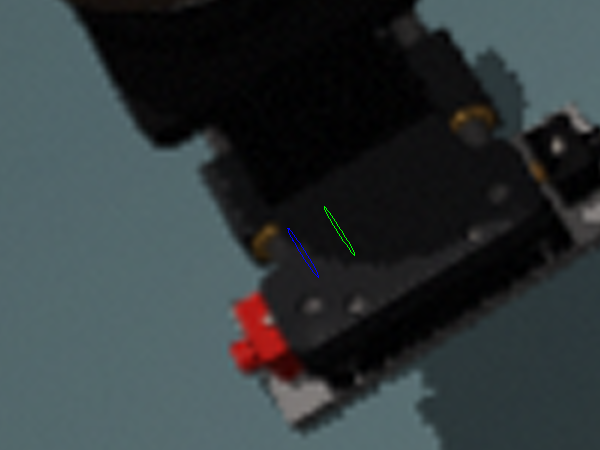

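The gripper hides the cell in this view, so I'll rely on the arm positions, which have been good so far, and on the wrist force.

Emit:
jog_arm --grip '[12, 12, 12, 12, 12, 12]' --delta_pos '[[0, 0, 0.3], [0, 0, 0.2], [0, 0, 0.09], [0, 0, 0.03], [0, 0, 0], [0, 0, 0]]' --angular '[[0, 0, 0], [0, 0, 0], [0, 0, 0], [0, 0, 0], [0, 0, 0], [0, 0, 0]]'

```text
time_s: 20.9
ee_pos: [0.5275, -0.3941, 0.0198]
tool_rot: [-180.0, -0.0, -83.1]
force: [-0.3, -0.1, -0.3]
width: 0.0173
finger_force: 30.0
```

Emit:
jog_arm --grip '[12, 12, 12]' --delta_pos '[[0, 0, 0.03], [0, 0, 0], [0, 0, 0]]' --angular '[[0, 0, 0], [0, 0, 0], [0, 0, 0]]'

```text
time_s: 21.2
ee_pos: [0.5272, -0.3939, 0.018]
tool_rot: [-180.0, -0.0, -83.1]
force: [1.3, -0.8, 0.6]
width: 0.0172
finger_force: 30.0
```

Emit:
jog_arm --grip '[12, 12, 24, 30, 36, 36, 36, 36]' --delta_pos '[[0, 0, 0.02], [0, 0, 0], [0, 0, 0], [0, 0, 0], [0, 0, 0], [0, 0, -0.2], [0, 0, -0.9], [0, 0, -0.95]]' --angular '[[0, 0, 0], [0, 0, 0], [0, 0, 0], [0, 0, 0], [0, 0, 0], [0, 0, 0], [0, 0, 0], [0, 0, 0]]'

```text
time_s: 22.0
ee_pos: [0.5262, -0.3935, 0.1194]
tool_rot: [179.8, 0.1, -83.1]
force: [0.4, 0.2, 0.8]
width: 0.0358
finger_force: 0.0
```

Emit:
jog_arm --grip '[36, 36, 36, 36, 36, 36, 36, 36]' --delta_pos '[[-0.5, 0.07, 0], [-0.85, 0.12, 0], [-0.85, 0.12, 0], [-0.85, 0.12, 0], [-0.85, 0.12, 0], [-0.85, 0.12, 0], [-0.8, 0.12, 0], [-0.37, 0.07, 0]]' --angular '[[0, 0, 0], [0, 0, 0], [0, 0, 0], [0, 0, 0], [0, 0, 0], [0, 0, 0], [0, 0, 0], [0, 0, 0]]'

```text
time_s: 22.8
ee_pos: [0.4482, -0.1029, 0.1202]
tool_rot: [-179.9, 0.0, -83.0]
force: [0.2, -0.5, -0.3]
width: 0.0362
finger_force: 0.0
```

Emit:
jog_arm --grip '[36, 36, 36, 36, 36, 36, 36, 36]' --delta_pos '[[0, 0, 0], [0, 0, 0], [0, 0, 0], [0, 0, 0], [0, 0, 0], [0, 0, 0], [0, 0, 0], [0, 0, 0]]' --angular '[[0, 0, 1], [0, 0, 1], [0, 0, 1], [0, 0, 1], [0, 0, 1], [0, 0, 1], [0, 0, 1], [0, 0, 1]]'

```text
time_s: 23.6
ee_pos: [0.4493, -0.1051, 0.1201]
tool_rot: [-180.0, 0.1, -147.5]
force: [0.5, 0.4, 0.6]
width: 0.0363
finger_force: 0.0
```

Emit:
jog_arm --grip '[36, 36, 36, 36]' --delta_pos '[[0, 0, 0], [0, 0, 0], [0, 0, 0], [0, 0, 0]]' --angular '[[0, 0, 1], [0, 0, 0.94], [0, 0, 0], [0, 0, 0]]'

```text
time_s: 24.0
ee_pos: [0.4493, -0.1051, 0.1198]
tool_rot: [-180.0, 0.1, -162.5]
force: [0.3, 0.3, 0.4]
width: 0.0363
finger_force: 0.0
```

```bash
python3 -c "
from h import *
go(.449,-.1055,.003,-162.6)
print(locate('top',np.array([.527,-.394]),.022,.048))
im=optics.grab_frame('top')[170:330,320:560,::-1]; im2=optics.grab_frame('scene')[200:360,100:340,::-1]
cv2.imwrite('pics/i.png',cv2.resize(np.vstack([im,im2]),None,fx=1.8,fy=1.8))"
```

```text
tool shift units [ 0.01 -0.    2.34]  turn z units 0.01  from [ 0.4493 -0.1051  0.1198] [-1.800e+02  1.000e-01 -1.625e+02] w 0.0363 t 24.0
(array([ 0.52641696, -0.39901565]), array([ 0.52864514, -0.4029653 ]), np.float64(-83.02281299038532), array([19.55601403, 72.86923919]))
```

View pics/i.png

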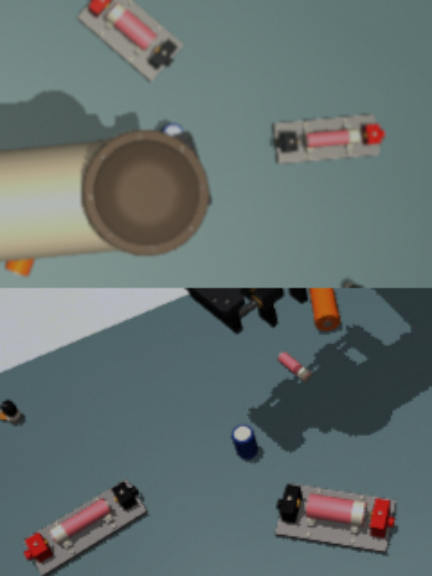

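The small cell is in its cradle, at (333,139), about 3 mm towards red and within tolerance. I'll measure it later. Picking up the mini cell now.

Emit:
jog_arm --grip '[36, 36, 36, 36, 36, 36, 36]' --delta_pos '[[0.01, 0, 0.4], [0, 0, 0.7], [0, 0, 0.7], [0, 0, 0.4], [0, 0, 0.1], [0, 0, 0.03], [0, 0, 0]]' --angular '[[0, 0, 0], [0, 0, 0], [0, 0, 0], [0, 0, 0], [0, 0, 0], [0, 0, 0], [0, 0, 0]]'

```text
time_s: 24.85
ee_pos: [0.4494, -0.1052, 0.0036]
tool_rot: [-180.0, 0.1, -162.6]
force: [0.0, -0.5, 0.1]
width: 0.036
finger_force: 0.0
```

Emit:
jog_arm --grip '[8, 8, 8, 8, 8, 8]' --delta_pos '[[0, 0, 0], [0, 0, 0], [0, 0, 0], [0, 0, 0], [0, 0, 0], [0, 0, 0]]' --angular '[[0, 0, 0], [0, 0, 0], [0, 0, 0], [0, 0, 0], [0, 0, 0], [0, 0, 0]]'

```text
time_s: 25.45
ee_pos: [0.4488, -0.1053, 0.0032]
tool_rot: [-180.0, 0.0, -162.6]
force: [-0.3, 0.4, 4.7]
width: 0.0133
finger_force: 30.0
```

Emit:
jog_arm --grip '[8, 8, 8, 8, 8, 8, 8, 8]' --delta_pos '[[0, 0, -0.3], [0, 0, -0.6], [0, 0, -0.8], [-0.22, 0.43, -0.6], [-0.46, 0.88, 0], [-0.46, 0.88, 0], [-0.46, 0.88, 0], [-0.46, 0.88, 0]]' --angular '[[0, 0, 0], [0, 0, 0], [0, 0, 0], [0, 0, 0], [0, 0, 0], [0, 0, 0], [0, 0, 0], [0, 0, 0]]'

```text
time_s: 26.25
ee_pos: [0.4877, 0.1157, 0.1178]
tool_rot: [180.0, 0.0, -162.7]
force: [1.2, -0.3, -0.3]
width: 0.013
finger_force: 30.0
```

Emit:
jog_arm --grip '[8, 8, 8, 8, 8, 8]' --delta_pos '[[-0.46, 0.88, 0], [-0.46, 0.88, 0], [-0.46, 0.88, 0], [-0.46, 0.88, 0], [-0.46, 0.88, 0], [-0.46, 0.88, 0]]' --angular '[[0, 0, 0], [0, 0, 0], [0, 0, 0], [0, 0, 0], [0, 0, 0], [0, 0, 0]]'

```text
time_s: 26.85
ee_pos: [0.5407, 0.4089, 0.1171]
tool_rot: [-180.0, -0.1, -162.6]
force: [1.4, 0.6, -0.4]
width: 0.0128
finger_force: 30.0
```

Emit:
jog_arm --grip '[8, 8, 8, 8]' --delta_pos '[[0, 0, 0], [0, 0, 0], [0, 0, 0], [0, 0, 0]]' --angular '[[0, 0, -1], [0, 0, -0.7], [0, 0, 0], [0, 0, 0]]'

```text
time_s: 27.25
ee_pos: [0.5407, 0.4067, 0.1173]
tool_rot: [-180.0, -0.1, -149.2]
force: [-0.5, 0.9, 0.3]
width: 0.013
finger_force: 30.0
```

```bash
python3 -c "
from h import *
go(.5407,.409,.05,-149)
n='top'; im=optics.grab_frame(n); g=cv2.cvtColor(im,cv2.COLOR_RGB2HSV).astype(int)
Y,X=np.mgrid[:480,:640]; pix=np.c_[X.ravel(),Y.ravel()]
for k,c,hd,z in(('small',(.5268,-.3939),-83,.022),('medium',(.6559,-.1548),50.5,.027),('large',(.668,.1094),-61.8,.03)):
    D,L=CELL[k]; q=cast(n,pix,z)-c; t=np.radians(hd); u=q@[np.cos(t),np.sin(t)]; v=q@[-np.sin(t),np.cos(t)]
    G=g.reshape(-1,3); m=((G[:,0]>160)|(G[:,0]<8))&(G[:,1]>60)&(G[:,1]<170)&(G[:,2]>100)&(abs(v)<D/2000+.002)&(u<.03)&(abs(u)<.045)
    print(k,'pink u %.1f..%.1f (exp %.1f..%.1f) v %.1f'%(u[m].min()*1e3,u[m].max()*1e3,-L/2,L/2-12,v[m].mean()*1e3))
"
```

```text
tool shift units [-0.02  0.04  1.35]  turn z units -0.02  from [0.5407 0.4067 0.1173] [-1.800e+02 -1.000e-01 -1.492e+02] w 0.0130 t 27.2
small pink u -28.1..21.8 (exp -32.5..20.5) v -1.0
medium pink u -28.8..20.0 (exp -32.5..20.5) v 1.8
large pink u -34.6..20.1 (exp -35.0..23.0) v -2.2
```

The small, medium and large cells all lie within about 3 mm of centre. Lowering the mini cell.

Emit:
jog_arm --grip '[8, 8, 8, 8]' --delta_pos '[[-0.02, 0.04, 0.5], [0, 0, 0.6], [0, 0, 0.25], [0, 0, 0]]' --angular '[[0, 0, -0.02], [0, 0, 0], [0, 0, 0], [0, 0, 0]]'

```text
time_s: 27.7
ee_pos: [0.5398, 0.4078, 0.0481]
tool_rot: [-179.9, -0.3, -149.0]
force: [-0.3, 0.8, -0.1]
width: 0.0132
finger_force: 30.0
```

```bash
python3 -c "
from h import *
frontend('mini',.004,31,'pics/j.png'); go(.5407,.409,.0165,-149)"
```

```text
tool shift units [0.   0.   0.67]  turn z units 0.01  from [0.5409 0.4088 0.05  ] [-1.800e+02 -1.000e-01 -1.489e+02] w 0.0128 t 27.8
```

View pics/j.png

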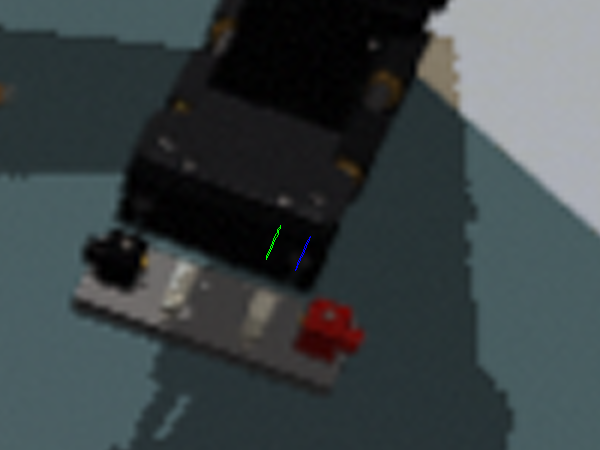

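The gripper hides the cell. The saddles at (180,285) and (262,312) are clear and in the expected place. Lowering with an eye on the force.

Emit:
jog_arm --grip '[8, 8, 8, 8, 8, 8]' --delta_pos '[[0, 0, 0.3], [0, 0, 0.2], [0, 0, 0.09], [0, 0, 0.03], [0, 0, 0], [0, 0, 0]]' --angular '[[0, 0, 0], [0, 0, 0], [0, 0, 0], [0, 0, 0], [0, 0, 0], [0, 0, 0]]'

```text
time_s: 28.35
ee_pos: [0.5411, 0.4096, 0.0198]
tool_rot: [180.0, 0.0, -148.9]
force: [0.3, 0.1, 0.4]
width: 0.0135
finger_force: 30.0
```

Emit:
jog_arm --grip '[8, 8, 8]' --delta_pos '[[0, 0, 0.03], [0, 0, 0], [0, 0, 0]]' --angular '[[0, 0, 0], [0, 0, 0], [0, 0, 0]]'

```text
time_s: 28.65
ee_pos: [0.5411, 0.4096, 0.0183]
tool_rot: [180.0, 0.1, -148.9]
force: [0.1, 0.2, 0.6]
width: 0.0129
finger_force: 30.0
```

Expected seat height for the TCP is about 0.0162, so there's a little further to go.

Emit:
jog_arm --grip '[8, 8, 8, 8]' --delta_pos '[[0, 0, 0.02], [0, 0, 0.02], [0, 0, 0], [0, 0, 0]]' --angular '[[0, 0, 0], [0, 0, 0], [0, 0, 0], [0, 0, 0]]'

```text
time_s: 29.05
ee_pos: [0.5413, 0.4096, 0.0178]
tool_rot: [-180.0, 0.1, -148.9]
force: [-1.8, -1.7, 8.0]
width: 0.0131
finger_force: 30.0
```

Emit:
jog_arm --grip '[18, 24, 30, 30, 30, 30]' --delta_pos '[[0, 0, 0], [0, 0, 0], [0, 0, 0], [0, 0, -0.2], [0, 0, -0.9], [0, 0, -0.95]]' --angular '[[0, 0, 0], [0, 0, 0], [0, 0, 0], [0, 0, 0], [0, 0, 0], [0, 0, 0]]'

```text
time_s: 29.65
ee_pos: [0.5401, 0.4085, 0.1182]
tool_rot: [-179.9, -0.2, -148.9]
force: [0.8, 0.5, 0.4]
width: 0.0297
finger_force: 0.0
```

Emit:
jog_arm --grip '[30, 30, 30, 30, 30, 30, 30]' --delta_pos '[[0.3, -0.5, -0.3], [0.5, -0.8, -0.3], [0.5, -0.8, -0.3], [0.5, -0.8, -0.3], [0.3, -0.5, 0], [0, 0, 0], [0, 0, 0]]' --angular '[[0, 0, 0], [0, 0, 0], [0, 0, 0], [0, 0, 0], [0, 0, 0], [0, 0, 0], [0, 0, 0]]'

```text
time_s: 30.35
ee_pos: [0.539, 0.2092, 0.1791]
tool_rot: [180.0, 0.1, -149.0]
force: [0.1, 0.5, 0.1]
width: 0.03
finger_force: 0.0
```

```bash
python3 -c "
from h import *
n='top'; im=optics.grab_frame(n); g=cv2.cvtColor(im,cv2.COLOR_RGB2HSV).astype(int)
Y,X=np.mgrid[:480,:640]; pix=np.c_[X.ravel(),Y.ravel()]
for k,c,hd,z in(('mini',(.5407,.409),31,.02),('small',(.5268,-.3939),-83,.022)):
    D,L=CELL[k]; q=cast(n,pix,z)-c; t=np.radians(hd); u=q@[np.cos(t),np.sin(t)]; v=q@[-np.sin(t),np.cos(t)]
    G=g.reshape(-1,3); m=((G[:,0]>160)|(G[:,0]<8))&(G[:,1]>60)&(G[:,1]<170)&(G[:,2]>100)&(abs(v)<D/2000+.002)&(u<.026)&(abs(u)<.045)
    print(k,'pink u %.1f..%.1f (exp %.1f..%.1f) v %.1f'%(u[m].min()*1e3,u[m].max()*1e3,-L/2,L/2-12,v[m].mean()*1e3),'ang %.1f'%ax(np.c_[u,v][m])[0])
a=im[190:270,90:210,::-1]; b=optics.grab_frame('scene')[140:220,420:540,::-1]; c=im[210:290,450:570,::-1]; d=im[210:330,180:360,::-1]
cv2.imwrite('pics/k.png',np.vstack([np.hstack([cv2.resize(x,(390,260)) for x in p]) for p in((a,b),(c,d))]))"
```

```text
Traceback (most recent call last):
ValueError: zero-size array to reduction operation minimum which has no identity
```

Emit:
jog_arm --grip '[30, 30, 30, 30, 30, 30, 30]' --delta_pos '[[0.4, -0.6, 0], [0.5, -0.8, 0], [0.5, -0.8, 0], [0.5, -0.8, 0], [0.5, -0.8, 0], [0.3, -0.5, 0], [0, 0, 0]]' --angular '[[0, 0, 0], [0, 0, 0], [0, 0, 0], [0, 0, 0], [0, 0, 0], [0, 0, 0], [0, 0, 0]]'

```text
time_s: 31.1
ee_pos: [0.5344, -0.0461, 0.1779]
tool_rot: [180.0, -0.1, -149.0]
force: [0.3, 0.6, -0.9]
width: 0.0298
finger_force: 0.0
```

```bash
python3 -c "
from h import *
n='top'; im=optics.grab_frame(n); g=cv2.cvtColor(im,cv2.COLOR_RGB2HSV).astype(int)
Y,X=np.mgrid[:480,:640]; pix=np.c_[X.ravel(),Y.ravel()]
for k,c,hd,z in(('mini',(.5407,.409),31,.02),('small',(.5268,-.3939),-83,.022)):
    D,L=CELL[k]; q=cast(n,pix,z)-c; t=np.radians(hd); u=q@[np.cos(t),np.sin(t)]; v=q@[-np.sin(t),np.cos(t)]
    G=g.reshape(-1,3); m=((G[:,0]>160)|(G[:,0]<8))&(G[:,1]>60)&(G[:,1]<170)&(G[:,2]>70)&(abs(v)<D/2000+.002)&(u<.026)&(abs(u)<.045)
    if m.any(): print(k,'pink u %.1f..%.1f (exp %.1f..%.1f) v %.1f'%(u[m].min()*1e3,u[m].max()*1e3,-L/2,L/2-12,v[m].mean()*1e3),'ang %.1f'%ax(np.c_[u,v][m])[0])
a=im[190:270,90:210,::-1]; b=optics.grab_frame('scene')[140:220,420:540,::-1]; c=im[210:290,450:570,::-1]; d=im[210:330,180:360,::-1]
cv2.imwrite('pics/k.png',np.vstack([np.hstack([cv2.resize(x,(390,260)) for x in p]) for p in((a,b),(c,d))]))"
```

```text
mini pink u -20.9..14.3 (exp -25.0..13.0) v -0.7 ang -177.0
small pink u -29.5..21.8 (exp -32.5..20.5) v -1.0 ang -179.7
```

View pics/k.png

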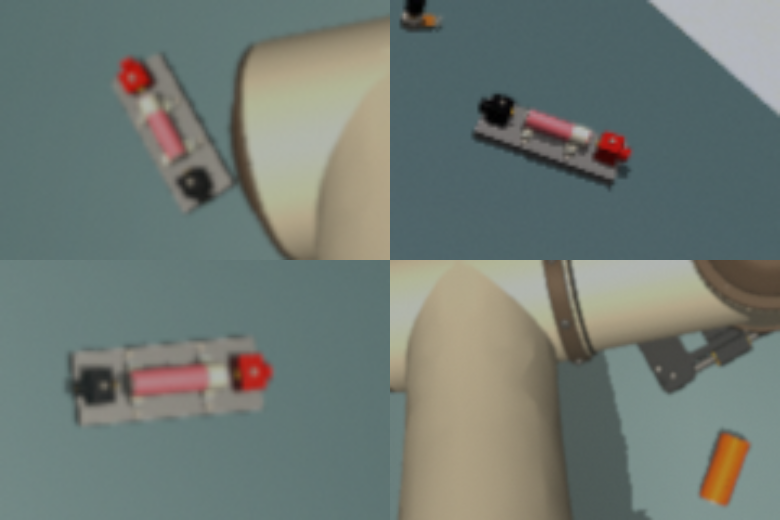

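The mini cell is seated between its saddles, at (165,133) top left, and so is the small cell, at (175,378). Both have the white end towards red, so I'm handing in.

```bash
python3 -c "
from workcell import env
print(env.hand_in())"
```

```text
the job is handed in; nothing more can be done
None
```

All four pink cells are loaded in their own cradles with the positive end to red, each within about 3 mm of centre by camera, and I handed the job in at about 31 s; the hand-in gave no verdict, and I did not re-measure the green cell or capacitor, though no move went down near either.

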